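# Fold out the drying hook and hang up the short squeegee

### The arm

A 6-joint arm with a two-finger parallel gripper is mounted at the origin on a cart in front of the work surface, level with it; the furniture and walls round the work are solid. World frame = base frame: x ahead of the robot, y to its left, z up, the work surface at z = 0. Lengths are in m, angles in rad, forces in N, time in s.
With the tool pointing down it reaches from about 0.3 to 0.75 m from the base axis. Payload 8.5 kg.
Tool frame: the origin (TCP) lies at the very end of the fingers, on their centre line; the grasp point (between the pads) lies robot.hold_point_z behind it (robot.hold_point_z is the distance from the TCP to the grasp point, in m); z points along the fingers, y is the direction in which the jaws open and shut (so a half turn about z gives the same grasp; the last joint's range is limited). The gripper opens to 88 mm and grips with 3 to 60 N. Pads are 18 mm wide; open, the fingers measure 123 mm over their backs; the gripper's body (75 mm by 187 mm) begins 45 mm behind the grasp point.
Start: joints at [-1.353, 0.381, 1.297, -0, 1.464, -0.215], TCP at [0.231, -0.499, 0.239] pointing down, gripper open.
Joint ranges: [-3.11, 3.11], [-0.89, 2.33], [0.22, 2.48], [-1.42, 4.56], [0.17, 2.85], [-2.88, 2.88]. Speed limits (rad/s): [2.39, 2.39, 3.14, 3.14, 3.14, 3.14].

### API

Orientations are given as a unit quaternion [x, y, z, w].
In Python, from plant import robot gives the robot as it stands.
- The arm moves only by the tool servo_tool, never from a script. Its argument "increments" is a list of rows, each an object of numbers: "fingers": the finger opening in mm, from 0 to 88.1; "x", "y", "z": the shift along the tool's x, y, z in mm; "rx", "ry", "rz": the turn, a rotation vector about the tool's x, y, z in rad. A call has 1 to 20 rows; each row shifts and turns the commanded pose from where the row before left it, along the tool's axes as they then stand; what a row does not reach is not made up. A row lasts 1/12 s, in which the tool goes at most 41.7 mm and 7.16 degrees, less where a joint would pass 70% of its speed; a pose out of reach is approached as far as the arm can. A call is refused whole if a number of a shift passes 41.7 or a number of a turn 0.125, either way. A call with a gripper value outside its range is refused whole. The fingers move at their own pace and stop on an object; "force" is the grip in N (left out, the last holds). Time passes only in rows, so rows that do not move let the fingers close. It gives the time, the measured TCP pose, the force and the opening at its end, in the units of the state.
- robot.observe(): the state, without advancing time (a new reading comes with each control period).
- robot.camera(name): name is "side" or "top"; returns the picture (420x560x3 uint8, red, green, blue); there is no depth.
- robot.camera_model(name): a dict with "fovy" (degrees; the focal length in pixels is half the picture's height over the tangent of half this angle, whatever the lens; pixels are square), "cx", "cy" (the principal point, pixels), "k1" (the pictures are not rectified: a ray, as slopes to the right and down, at radius r is drawn at 1 + k1 r^2 times it, then the intrinsics apply), "rvec" (rotation vector, rad) and "tvec" (3), from world to camera coordinates, as OpenCV has them. Camera axes: x right, y down, z forward; pixel columns grow to the right and rows downward; lengths in m; the calibration is good to about 2 mm. A picture is of the moment at which its call begins. camera_model takes no time and is no camera call.
- robot.job_done(): hands the job in, once; it reports no verdict.
The state is a dict: "time": time; "joints": joint angles; "qd": joint speeds; "joint_torque": joint torques, N m; "tcp_pos": TCP position; "eef_rot": TCP orientation; "ft_force": force on the tool from outside, world axes, zero at the start; "wrist_torque": the same for the moment, N m; "width": opening from 0.0 (shut) to 1.0 (fully open).
Only numpy, scipy, OpenCV 4.12 (cv2) and the standard library are available. Lean on these libraries where they do the work, as an engineer would, in place of code of your own. Each camera call takes 0.05 s, during which the arm holds its last target. There are 200 camera calls.

### The job

Fold the flat hook on the drying stand out and down until it rests fully on its stop. Then take the shorter of the two squeegees out of the rack and hang it on the hook by the slot in its metal hanger: slide the slot over the nose of the hook until the hanger meets the shoulder, lower it into the notch there, let go and move clear. Work gently, by feel: the hook sits anywhere within a centimetre or two in height, set differently each time, neither the hook nor the squeegee may be forced, and the long squeegee and the other loose things stay where they are.

Things in the scene. Friction and masses are not known exactly. Their poses are not given: they have to be found in the camera images.
- stand: Drying stand, fixed: steel foot, 16 mm plywood panel 200 wide, top edge 250 above the table, folding hook on its front face. Origin at table height under the middle of the panel's front face; x points into the panel, y left along it, z up; the hook opens to -x. The hook's carrier is clamped in a slotted upright: hinge and hook sit up to 15 mm above or below nominal, not measured: feel for it.
- hinge_nominal (a point): Fixed point of the stand, 26 in front of the panel face, 200 up: where the hook's hinge axis (along the stand's y) would be with the carrier at mid height; the true axis is up to 15 mm higher or lower. Folded, the arm points up, nose edge towards the panel (from 6 before to 14 behind the axis), its end 112 above the axis, 62 above the panel's top edge: a finger fits behind it there.
- hook (a joint): Hook hinge, rad: 0 folded up, 1.571 arm level on its stop. Stiff, stays put: 3 N at its end moves it. Open arm, mm from the axis: shoulder to 44 (20 wide, top 11 above axis); notch 44 to 58, floor 6 above; nose 58 to 112, flat top 14 above (63 to 100); notch's outer wall leans out 4. Arm 8 wide, underside 6 below axis; the last 12 taper to 3.4 wide, from 1 below to 8.5 above.
- squeegee_short: Shorter squeegee, loose, 165 wide (y), 30 thick (x), about 0.3 kg, standing blade down in the rack. Origin: middle of the blade's lower edge, z up. Handle to 110; on it an aluminium hanger, both faces alike: foot 66 x 24 to 114, then a plate 36 wide (y), 10 thick (x), to 170. Slot through the plate along x, 11 wide, from 126 to 150. Grip the plate across its 36 mm from above.
- squeegee_short_slot (a point): Middle of the upper edge of the short squeegee's slot, 150 above its origin, mid thickness: this edge rests on the notch's floor when it hangs.
- squeegee_long: Longer squeegee, loose, 220 wide, otherwise the same, same hanger; stands in the rack's other gap and stays there. Origin: middle of the blade's lower edge.
- rack: Rack, fixed: aluminium tray 142 x 150, two plywood combs 110 apart (y), 87 high, holding the squeegees upright, parallel to the rack's y, 72 apart along its x; either may be in front. Gaps 36 wide; the blades stand 19 above the table. Origin at table height, middle.
- tape_roll: Bystander: brown tape roll, 84 across, 30 high, lying flat, loose. Origin at the middle of its underside.
- red_lid_jar: Bystander: small white jar with a red lid, 67 across, 62 high, loose. Origin at the middle of its underside.
- star_knob: Bystander: black star knob, 47 across, 27 high, loose. Origin at the middle of its underside.

How it is judged:
By the outcome, as a careful person would: the job done as asked, in the order asked, and still so for the second after the job is handed in, with the robot touching nothing.
It also fails if it takes over 64 s, if anything falls off the work surface, if the arm or the gripper's body presses on something with over 40 N, if the wrist force passes 120 N, or if a joint passes its speed limit or range.

## Working session

There is one attempt and no reset: what is moved stays moved. The work goes in short steps, Python scripts to look and compute and a tool call to move; the robot and the scene stay as the last step left them, time stands still between calls to the robot, and variables do not carry over. Pictures are saved under pics/ and viewed, about 8 in all and at most 12, crops included, and the job is handed in when it is done.

Besides the shell and the picture viewer there is one more tool, called after "Emit:" as name(argument=value, ...), one argument or row to a line, values as JSON. servo_tool: Moves the arm, as the interface text tells. Its arguments: {"type":"object","properties":{"increments":{"type":"array","items":{"type":"object","properties":{"fingers":{"type":"number"},"x":{"type":"number"},"y":{"type":"number"},"z":{"type":"number"},"rx":{"type":"number"},"ry":{"type":"number"},"rz":{"type":"number"}}}},"force":{"type":"number"}},"required":["increments"]}

```bash
ls; mkdir -p pics; python3 - <<'E'
from plant import robot
import cv2
o=robot.observe();print({k:o[k] for k in('time','tcp_pos','eef_rot','ft_force','width')},robot.hold_point_z)
for n in('side','top'):
    cv2.imwrite(f'pics/{n}0.png',robot.camera(n)[:,:,::-1]);print(n,robot.camera_model(n))
E
```

```text
pics
{'time': 0.0, 'tcp_pos': array([ 0.23060452, -0.49900487,  0.23815364]), 'eef_rot': array([ 9.76675878e-01,  2.14717755e-01, -5.39103475e-06, -7.17449076e-04]), 'ft_force': array([ 0.17472585,  0.40980005, -0.64180874]), 'width': 0.9982838889792648} 0.0187
side {'fovy': 53.837787756096645, 'cx': 282.5193705472983, 'cy': 208.2965648613115, 'k1': -0.019557501995064768, 'rvec': array([ 0.6882239 , -2.32923391,  1.45250739]), 'tvec': array([0.40526527, 0.28266588, 0.97333611])}
top {'fovy': 42.512542521201134, 'cx': 281.1084091268854, 'cy': 205.71649848200474, 'k1': -0.11230863707672438, 'rvec': array([ 2.46178076, -1.61334926,  0.19290719]), 'tvec': array([-0.28078589,  0.44873274,  1.3771754 ])}
```

View pics/side0.png

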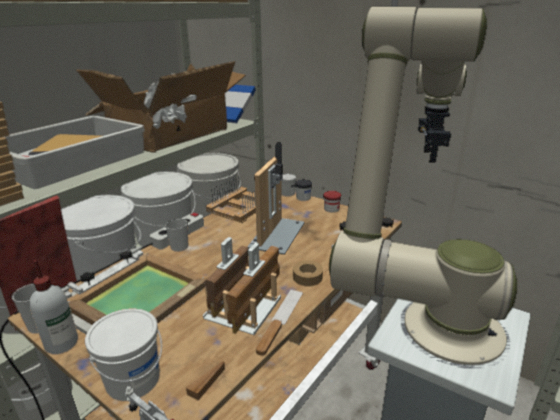

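View pics/top0.png

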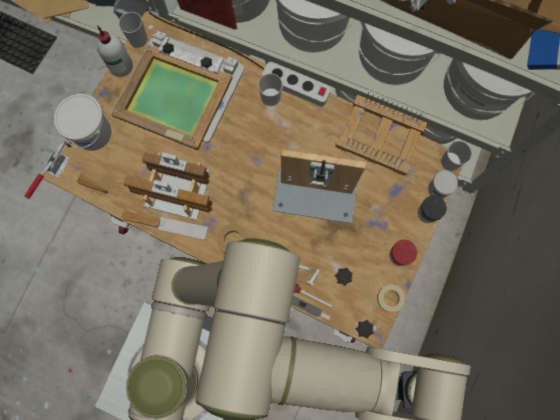

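Side view: rack with two squeegees near (242,280), stand panel near (268,200) with hook up at (278,160). Top view: rack near (172,185), stand near (320,180). I'll look at crops.

```bash
python3 - <<'E'
import cv2,numpy as np
t=cv2.imread('pics/top0.png');s=cv2.imread('pics/side0.png')
def c(im,x,y,w,h,k):return cv2.resize(im[y:y+h,x:x+w],None,fx=k,fy=k,interpolation=cv2.INTER_CUBIC)
a=c(t,110,140,130,100,6);cv2.imwrite('pics/c1.png',np.vstack([c(t,120,145,260,80,3),c(s,195,140,130,195,3)[:0].reshape(0,780,3) if 0 else c(t,120,145,260,80,3)[:0]]))
# montage: top crop (260x80 x3=780x240), below side crops
A=c(t,120,145,260,80,3)
B=c(s,195,235,95,90,4)[:360]   #380x360
C=c(s,240,140,100,90,4)[:360]  #400x360
cv2.imwrite('pics/c1.png',np.vstack([A,np.hstack([B,C])]))
E
```

```text
(no output)
```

View pics/c1.png

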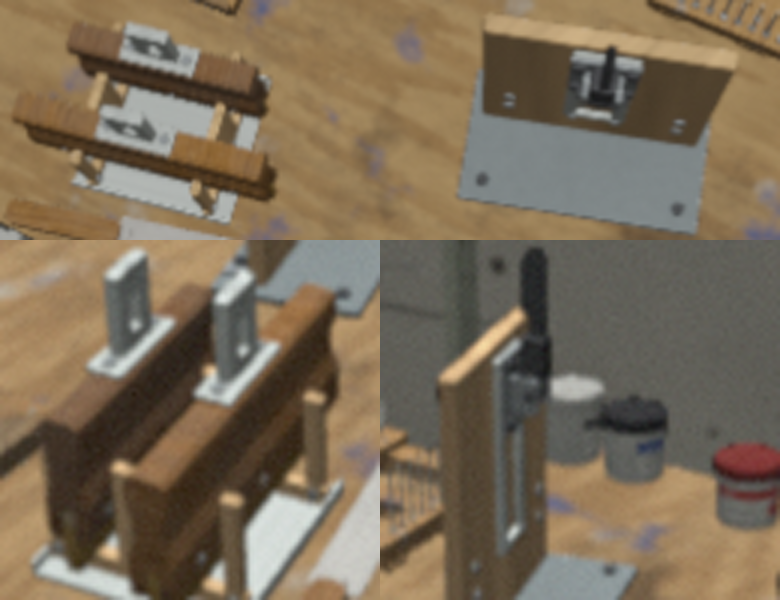

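```bash
cat > h.py <<'E'
import numpy as np,cv2
from scipy.optimize import least_squares
from scipy.spatial.transform import Rotation as R
from plant import robot
def proj(n,P,m=None):
    m=m or robot.camera_model(n); P=np.atleast_2d(P)
    f=210/np.tan(np.radians(m['fovy'])/2)
    c=R.from_rotvec(m['rvec']).apply(P)+m['tvec']; s=c[:,:2]/c[:,2:]
    s=s*(1+m['k1']*(s**2).sum(1,keepdims=True)); return s*f+[m['cx'],m['cy']]
def ray(n,px):
    m=robot.camera_model(n);f=210/np.tan(np.radians(m['fovy'])/2)
    d=(np.array(px)-[m['cx'],m['cy']])/f;s=d.copy()
    for _ in range(20): s=d/(1+m['k1']*(s@s))
    Rm=R.from_rotvec(m['rvec']); return -Rm.inv().apply(m['tvec']),Rm.inv().apply([*s,1])
def on_z(n,px,z):
    o,d=ray(n,px); return o+d*(z-o[2])/d[2]
def W(p,P):
    P=np.atleast_2d(P);c,s=np.cos(p[2]),np.sin(p[2])
    return np.c_[p[0]+c*P[:,0]-s*P[:,1],p[1]+s*P[:,0]+c*P[:,1],P[:,2]]
def fit(obs,p0):
    f=lambda p:np.concatenate([(proj(n,W(p,P))[0]-px) for n,P,px in obs])
    r=least_squares(f,p0,loss='soft_l1',f_scale=1.);return r.x,f(r.x).reshape(-1,2)
E
python3 - <<'E'
from h import *
np.set_printoptions(precision=4,suppress=True)
for n in('top','side'): print(n,'cam at',ray(n,[280,210])[0])
T=lambda u,v:(120+u/3,145+v/3)
B=lambda u,v:(195+u/4,235+(v-240)/4)
C=lambda u,v:(240+(u-380)/4,140+(v-240)/4)
print('panel top',[on_z('top',T(*q),.25) for q in((487,16),(738,55),(733,68),(485,38))],[on_z('side',C(*q),.25) for q in((441,382),(523,310))])
print('foot plate',[on_z('top',T(*q),.003) for q in((460,198),(697,232))])
print('short foot',[on_z('top',T(*q),.133) for q in((125,24),(200,50),(190,75),(120,52))])
print('long foot',[on_z('top',T(*q),.133) for q in((98,108),(178,133))])
print('side L foot',[on_z('side',B(*q),.133) for q in((88,367),(107,376),(175,322))])
print('side R foot',[on_z('side',B(*q),.133) for q in((196,387),(215,398),(278,345))])
print('side L plate top',[on_z('side',B(*q),.189) for q in((105,265),(120,272),(148,256),(135,250))])
print('side R plate top',[on_z('side',B(*q),.189) for q in((215,285),(228,292),(257,275),(240,268))])
print('handle ends top short', [on_z('top',T(*q),.129) for q in((70,28),(268,95))])
E
```

```text
top cam at [ 0.2196 -0.2047  1.4445]
side cam at [-0.0778  0.8474  0.6837]
panel top [array([ 0.6034, -0.0459,  0.25  ]), array([ 0.6523, -0.2369,  0.25  ]), array([ 0.6409, -0.2372,  0.25  ]), array([ 0.5862, -0.0517,  0.25  ])] [array([ 0.5975, -0.0338,  0.25  ]), array([ 0.636 , -0.1955,  0.25  ])]
foot plate [array([ 0.5123, -0.0603,  0.003 ]), array([ 0.5693, -0.2708,  0.003 ])]
short foot [array([0.511 , 0.2514, 0.133 ]), array([0.5157, 0.1817, 0.133 ]), array([0.4923, 0.1797, 0.133 ]), array([0.4868, 0.244 , 0.133 ])]
long foot [array([0.4349, 0.239 , 0.133 ]), array([0.4424, 0.1667, 0.133 ])]
side L foot [array([0.5042, 0.2506, 0.133 ]), array([0.4886, 0.2516, 0.133 ]), array([0.4917, 0.1842, 0.133 ])]
side R foot [array([0.4376, 0.2324, 0.133 ]), array([0.4216, 0.2352, 0.133 ]), array([0.4231, 0.1709, 0.133 ])]
side L plate top [array([0.5077, 0.225 , 0.189 ]), array([0.495 , 0.2264, 0.189 ]), array([0.493 , 0.2032, 0.189 ]), array([0.5041, 0.2019, 0.189 ])]
side R plate top [array([0.4391, 0.2082, 0.189 ]), array([0.4281, 0.2104, 0.189 ]), array([0.4253, 0.1862, 0.189 ]), array([0.4384, 0.1851, 0.189 ])]
handle ends top short [array([0.4898, 0.2951, 0.129 ]), array([0.5036, 0.1122, 0.129 ])]
```

```bash
python3 - <<'E'
from h import *
np.set_printoptions(precision=4,suppress=True)
T=lambda u,v:(120+u/3,145+v/3)
B=lambda u,v:(195+u/4,235+(v-240)/4)
C=lambda u,v:(240+(u-380)/4,140+(v-240)/4)
st,r=fit([('top',(.016,.1,.25),T(487,16)),('top',(.016,-.1,.25),T(738,55)),('top',(0,-.1,.25),T(733,68)),('top',(0,.1,.25),T(485,38)),('side',(.016,.1,.25),C(441,382)),('side',(0,.1,.25),C(455,388))],[.61,-.145,.26])
print('stand',st);print(r)
def sq(topf,sidef,sidep,p0):
    F=[(.012,.033,.133),(.012,-.033,.133),(-.012,-.033,.133),(-.012,.033,.133)]
    Pl=[(.005,.018,.189),(-.005,.018,.189),(-.005,-.018,.189),(.005,-.018,.189)]
    o=[('top',F[i],T(*q)) for i,q in topf]+[('side',F[i],B(*q)) for i,q in sidef]+[('side',Pl[i],B(*q)) for i,q in enumerate(sidep)]
    return fit(o,p0)
sh,r=sq([(0,(125,24)),(1,(200,50)),(2,(190,75)),(3,(120,52))],[(0,(88,367)),(3,(107,376)),(2,(175,322))],[(105,265),(120,272),(148,256),(135,250)],[.5,.215,.08]);print('short',sh);print(r)
lo,r=sq([(0,(98,108)),(1,(178,133))],[(0,(196,387)),(3,(215,398)),(2,(278,345))],[(215,285),(228,292),(257,275),(240,268)],[.43,.2,.08]);print('long',lo)
np.save('fits.npy',[st,sh,lo])
print('tape',on_z('side',(307,272),.015),'roll2',on_z('top',(390,297),.015),'redjar',on_z('top',(404,252),.06),'knobs',on_z('top',(344,276),.02),on_z('top',(365,328),.02))
for dz in(-.015,0,.015):
    print(dz,'armtop side',proj('side',W(st,[(-.026+.004,0,.312+dz)])),'top',proj('top',W(st,[(-.022,0,.312+dz)])))
print('seen side',C(535,248),'top',T(610,45))
# overlay
def box(p,x0,x1,y0,y1,z0,z1):
    c=[(x,y,z) for x in(x0,x1) for y in(y0,y1) for z in(z0,z1)]
    return [(W(p,[c[i]])[0],W(p,[c[j]])[0]) for i in range(8) for j in range(i) if bin(i^j).count('1')==1]
bx=[(box(st,0,.016,-.1,.1,.0,.25),(0,255,0)),(box(st,-.040,-.020+.008-.0,-.004,.004,.2,.312),(0,0,255))]
for p,l in((sh,.0825),(lo,.11)): bx+=[(box(p,-.012,.012,-.033,.033,.129,.133),(0,255,0)),(box(p,-.005,.005,-.018,.018,.133,.189),(255,0,255)),(box(p,-.015,.015,-l,l,.1,.129),(0,255,255))]
out=[]
for n,(x,y,w,h),k in(('top',(120,135,260,90),3),('side',(195,235,95,90),4),('side',(240,140,100,90),4)):
    im=cv2.imread(f'pics/{n}0.png')[y:y+h,x:x+w];im=cv2.resize(im,None,fx=k,fy=k,interpolation=cv2.INTER_CUBIC)
    for b,c in bx:
        for p,q in b:
            a=[((proj(n,v)[0]-[x,y]+.5)*k).astype(int).tolist() for v in(p,q)];cv2.line(im,a[0],a[1],c,1)
    out.append(im)
cv2.imwrite('pics/o1.png',cv2.resize(np.vstack([out[0][:,:780],np.hstack(out[1:])]),None,fx=.94,fy=.94,interpolation=cv2.INTER_AREA))
E
```

```text
stand [ 0.6133 -0.1439  0.2592]
[[-1.1396 -0.3719]
 [ 0.1443 -0.8728]
 [ 1.0448  1.2902]
 [-1.5065 -1.2654]
 [ 0.3743 -1.3832]
 [ 2.0419 -2.2907]]
short [0.5007 0.2147 0.1009]
[[ 0.6225  0.9629]
 [-0.4281 -0.32  ]
 [-0.3323 -0.0876]
 [-1.0217  0.1202]
 [-1.1127 -1.0267]
 [ 2.5058 -0.6894]
 [ 0.7629 -0.698 ]
 [-1.0429  1.9285]
 [-1.2515  1.169 ]
 [ 0.3692 -1.756 ]
 [ 0.1424 -1.1885]]
long [0.4301 0.2008 0.122 ]
tape [0.3981 0.0064 0.015 ] roll2 [ 0.4196 -0.437   0.015 ] redjar [ 0.5362 -0.4216  0.06  ] knobs [ 0.4221 -0.3037  0.02  ] [ 0.3185 -0.4051  0.02  ]
-0.015 armtop side [[279.0219 149.4207]] top [[323.1033 165.4622]]
0 armtop side [[278.9601 144.6267]] top [[323.6426 163.4016]]
0.015 armtop side [[278.8977 139.7828]] top [[324.1951 161.2902]]
seen side (278.75, 142.0) top (323.33333333333337, 160.0)
```

View pics/o1.png

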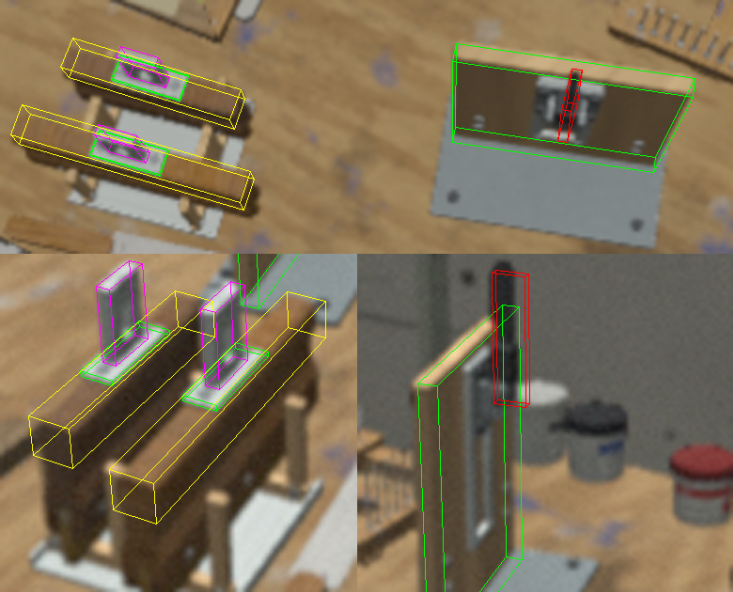

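Emit:
servo_tool(
  increments=[
    {"fingers": 0, "rz": 0.087, "z": -24.4},
    {"rz": 0.087, "z": -24.4},
    {"x": 29.6, "y": -15.3, "z": -24.4},
    {"x": 29.6, "y": -15.3, "z": -24.4},
    {"x": 29.6, "y": -15.3, "z": -24.4},
    {"x": 29.6, "y": -15.3},
    {"x": 29.6, "y": -15.3},
    {"x": 29.6, "y": -15.3},
    {"x": 29.6, "y": -15.3},
    {"x": 29.6, "y": -15.3},
    {"x": 29.6, "y": -15.3},
    {"x": 29.6, "y": -15.3},
    {"x": 29.6, "y": -15.3},
    {"x": 29.6, "y": -15.3},
    {"x": 29.6, "y": -15.3},
    {"x": 29.6, "y": -15.3},
    {"x": 29.6, "y": -15.3},
    {"x": 29.6, "y": -15.3},
  ],
  force=20,
)

```text
invalid input at $.increments[0]: expected keys fingers, x, y, z, rx, ry, rz
```

Emit:
servo_tool(
  increments=[
    {"fingers": 0, "x": 0, "y": 0, "z": -24.4, "rx": 0, "ry": 0, "rz": 0.087},
    {"fingers": 0, "x": 0, "y": 0, "z": -24.4, "rx": 0, "ry": 0, "rz": 0.087},
    {"fingers": 0, "x": 29.6, "y": -15.3, "z": -24.4, "rx": 0, "ry": 0, "rz": 0},
    {"fingers": 0, "x": 29.6, "y": -15.3, "z": -24.4, "rx": 0, "ry": 0, "rz": 0},
    {"fingers": 0, "x": 29.6, "y": -15.3, "z": -24.4, "rx": 0, "ry": 0, "rz": 0},
    {"fingers": 0, "x": 29.6, "y": -15.3, "z": 0, "rx": 0, "ry": 0, "rz": 0},
    {"fingers": 0, "x": 29.6, "y": -15.3, "z": 0, "rx": 0, "ry": 0, "rz": 0},
    {"fingers": 0, "x": 29.6, "y": -15.3, "z": 0, "rx": 0, "ry": 0, "rz": 0},
    {"fingers": 0, "x": 29.6, "y": -15.3, "z": 0, "rx": 0, "ry": 0, "rz": 0},
    {"fingers": 0, "x": 29.6, "y": -15.3, "z": 0, "rx": 0, "ry": 0, "rz": 0},
    {"fingers": 0, "x": 29.6, "y": -15.3, "z": 0, "rx": 0, "ry": 0, "rz": 0},
    {"fingers": 0, "x": 29.6, "y": -15.3, "z": 0, "rx": 0, "ry": 0, "rz": 0},
    {"fingers": 0, "x": 29.6, "y": -15.3, "z": 0, "rx": 0, "ry": 0, "rz": 0},
    {"fingers": 0, "x": 29.6, "y": -15.3, "z": 0, "rx": 0, "ry": 0, "rz": 0},
  ],
  force=20,
)

```text
time: 1.27
tcp_pos: [0.528, -0.2295, 0.3604]
eef_rot: [0.992, 0.129, -0.0, -0.0]
ft_force: [0.7, -1.5, -0.1]
width: -0.0
```

Emit:
servo_tool(
  increments=[
    {"fingers": 0, "x": 29.1, "y": -15.2, "z": 0, "rx": 0, "ry": 0, "rz": 0},
    {"fingers": 0, "x": 29.1, "y": -15.2, "z": 0, "rx": 0, "ry": 0, "rz": 0},
    {"fingers": 0, "x": 29.1, "y": -15.2, "z": 0, "rx": 0, "ry": 0, "rz": 0},
    {"fingers": 0, "x": 29.1, "y": -15.2, "z": 0, "rx": 0, "ry": 0, "rz": 0},
    {"fingers": 0, "x": 0, "y": 0, "z": 23, "rx": 0, "ry": 0, "rz": 0},
    {"fingers": 0, "x": 0, "y": 0, "z": 23, "rx": 0, "ry": 0, "rz": 0},
    {"fingers": 0, "x": 0, "y": 0, "z": 24, "rx": 0, "ry": 0, "rz": 0},
    {"fingers": 0, "x": 0, "y": 0, "z": 0, "rx": 0, "ry": 0, "rz": 0},
  ],
)

```text
time: 1.93
tcp_pos: [0.6229, -0.1416, 0.2855]
eef_rot: [0.992, 0.129, -0.004, -0.002]
ft_force: [-1.0, -0.6, -0.8]
width: 0.008
```

```bash
python3 - <<'E'
from h import *
a=robot.camera('side');b=robot.camera('top')
k=lambda im,x,y,w,h,s:cv2.resize(im[y:y+h,x:x+w,::-1],None,fx=s,fy=s,interpolation=cv2.INTER_CUBIC)
cv2.imwrite('pics/p2.png',np.hstack([k(a,230,110,100,140,4),k(b,270,110,100,140,4)]))
o=robot.observe();print(o['tcp_pos'],o['ft_force'])
E
```

```text
[ 0.6239529  -0.1423713   0.29080353] [ 0.02749898 -0.54971968  0.07897774]
```

View pics/p2.png

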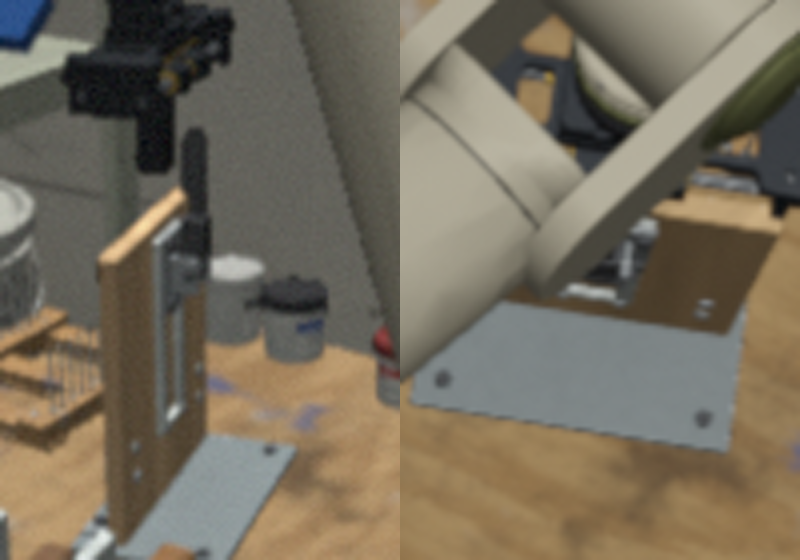

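Emit:
servo_tool(
  increments=[
    {"fingers": 0, "x": -9, "y": 0, "z": 0, "rx": 0, "ry": 0, "rz": 0},
    {"fingers": 0, "x": -9, "y": 0, "z": -0.5, "rx": 0, "ry": 0, "rz": 0},
    {"fingers": 0, "x": -9, "y": 0, "z": -0.5, "rx": 0, "ry": 0, "rz": 0},
    {"fingers": 0, "x": -9, "y": 0, "z": -0.5, "rx": 0, "ry": 0, "rz": 0},
  ],
)

```text
time: 2.37
tcp_pos: [0.5896, -0.1518, 0.2941]
eef_rot: [0.992, 0.129, 0.002, 0.001]
ft_force: [3.9, 0.3, -1.7]
width: 0.005
```

Emit:
servo_tool(
  increments=[
    {"fingers": 0, "x": -11, "y": 0, "z": 2, "rx": 0, "ry": 0, "rz": 0},
    {"fingers": 0, "x": -11, "y": 0, "z": 3, "rx": 0, "ry": 0, "rz": 0},
    {"fingers": 0, "x": -10, "y": 0, "z": 4.5, "rx": 0, "ry": 0, "rz": 0},
    {"fingers": 0, "x": -10, "y": 0, "z": 6, "rx": 0, "ry": 0, "rz": 0},
    {"fingers": 0, "x": -8.2, "y": 0, "z": 7.5, "rx": 0, "ry": 0, "rz": 0},
    {"fingers": 0, "x": -8.2, "y": 0, "z": 8, "rx": 0, "ry": 0, "rz": 0},
    {"fingers": 0, "x": -6.3, "y": 0, "z": 9, "rx": 0, "ry": 0, "rz": 0},
    {"fingers": 0, "x": -5.6, "y": 0, "z": 10, "rx": 0, "ry": 0, "rz": 0},
    {"fingers": 0, "x": 0, "y": 0, "z": 0, "rx": 0, "ry": 0, "rz": 0},
  ],
)

```text
time: 3.12
tcp_pos: [0.5206, -0.17, 0.2426]
eef_rot: [0.992, 0.129, 0.0, 0.0]
ft_force: [-0.2, -0.2, 0.2]
width: 0.008
```

Emit:
servo_tool(
  increments=[
    {"fingers": 0, "x": -2, "y": 0, "z": 4, "rx": 0, "ry": 0, "rz": 0},
    {"fingers": 0, "x": -2, "y": 0, "z": 4, "rx": 0, "ry": 0, "rz": 0},
    {"fingers": 0, "x": -2, "y": 0, "z": 4, "rx": 0, "ry": 0, "rz": 0},
  ],
)

```text
time: 3.37
tcp_pos: [0.5159, -0.1713, 0.2309]
eef_rot: [0.992, 0.129, 0.001, 0.001]
ft_force: [1.8, 0.6, 1.8]
width: 0.006
```

Emit:
servo_tool(
  increments=[
    {"fingers": 0, "x": 0, "y": 0, "z": 2, "rx": 0, "ry": 0, "rz": 0},
    {"fingers": 0, "x": 0, "y": 0, "z": 2, "rx": 0, "ry": 0, "rz": 0},
  ],
)

```text
time: 3.53
tcp_pos: [0.5152, -0.1713, 0.2263]
eef_rot: [0.992, 0.129, -0.0, 0.0]
ft_force: [-2.4, -1.1, 3.0]
width: 0.003
```

Emit:
servo_tool(
  increments=[
    {"fingers": 0, "x": 0, "y": 0, "z": 2, "rx": 0, "ry": 0, "rz": 0},
  ],
)

```text
time: 3.62
tcp_pos: [0.5152, -0.1712, 0.2242]
eef_rot: [0.992, 0.129, -0.0, 0.0]
ft_force: [-1.4, -0.6, 3.2]
width: 0.007
```

Emit:
servo_tool(
  increments=[
    {"fingers": 0, "x": 0, "y": 0, "z": 2, "rx": 0, "ry": 0, "rz": 0},
  ],
)

```text
time: 3.7
tcp_pos: [0.5152, -0.1714, 0.2227]
eef_rot: [0.992, 0.129, -0.0, 0.0]
ft_force: [-7.6, -0.4, 20.0]
width: 0.004
```

Emit:
servo_tool(
  increments=[
    {"fingers": 0, "x": 0, "y": 0, "z": -0.7, "rx": 0, "ry": 0, "rz": 0},
  ],
)

```text
time: 3.78
tcp_pos: [0.5152, -0.1712, 0.2236]
eef_rot: [0.992, 0.129, -0.0, 0.0]
ft_force: [-2.5, -0.6, 2.0]
width: 0.008
```

Emit:
servo_tool(
  increments=[
    {"fingers": 0, "x": 0, "y": 0, "z": -0.4, "rx": 0, "ry": 0, "rz": 0},
  ],
)

```text
time: 3.87
tcp_pos: [0.5153, -0.1711, 0.2236]
eef_rot: [0.992, 0.129, -0.0, 0.0]
ft_force: [-2.2, -1.9, 3.2]
width: 0.007
```

Emit:
servo_tool(
  increments=[
    {"fingers": 0, "x": 0, "y": 0, "z": -0.4, "rx": 0, "ry": 0, "rz": 0},
  ],
)

```text
time: 3.95
tcp_pos: [0.5154, -0.1711, 0.2237]
eef_rot: [0.992, 0.129, -0.0, -0.0]
ft_force: [0.5, -0.3, 0.7]
width: 0.005
```

Emit:
servo_tool(
  increments=[
    {"fingers": 26, "x": 0, "y": 0, "z": -6, "rx": 0, "ry": 0, "rz": 0},
    {"fingers": 26, "x": 0, "y": 0, "z": 0, "rx": 0, "ry": 0, "rz": 0},
    {"fingers": 26, "x": 0, "y": 0, "z": 0, "rx": 0, "ry": 0, "rz": 0},
    {"fingers": 26, "x": 0, "y": 0, "z": 0, "rx": 0, "ry": 0, "rz": 0},
    {"fingers": 26, "x": 0, "y": 0, "z": 0, "rx": 0, "ry": 0, "rz": 0},
  ],
)

```text
time: 4.37
tcp_pos: [0.5154, -0.171, 0.2295]
eef_rot: [0.992, 0.129, -0.0, -0.0]
ft_force: [-0.7, 0.2, -0.2]
width: 0.291
```

Opening 25.6 mm. Lower astride the nose, then feel each side.

Emit:
servo_tool(
  increments=[
    {"fingers": 26, "x": 0, "y": 0, "z": 3, "rx": 0, "ry": 0, "rz": 0},
    {"fingers": 26, "x": 0, "y": 0, "z": 3, "rx": 0, "ry": 0, "rz": 0},
    {"fingers": 26, "x": 0, "y": 0, "z": 3, "rx": 0, "ry": 0, "rz": 0},
    {"fingers": 26, "x": 0, "y": 0, "z": 3, "rx": 0, "ry": 0, "rz": 0},
    {"fingers": 26, "x": 0, "y": 3, "z": 3, "rx": 0, "ry": 0, "rz": 0},
    {"fingers": 26, "x": 0, "y": 3, "z": 0, "rx": 0, "ry": 0, "rz": 0},
  ],
)

```text
time: 4.87
tcp_pos: [0.5168, -0.1769, 0.214]
eef_rot: [0.992, 0.129, -0.0, -0.0]
ft_force: [-0.2, 0.0, -1.2]
width: 0.296
```

Emit:
servo_tool(
  increments=[
    {"fingers": 26, "x": 0, "y": 1, "z": 0, "rx": 0, "ry": 0, "rz": 0},
  ],
)

```text
time: 4.95
tcp_pos: [0.517, -0.1776, 0.2142]
eef_rot: [0.992, 0.129, -0.001, -0.001]
ft_force: [0.3, 5.8, -2.1]
width: 0.293
```

Emit:
servo_tool(
  increments=[
    {"fingers": 26, "x": 0, "y": 1, "z": 0, "rx": 0, "ry": 0, "rz": 0},
  ],
)

```text
time: 5.03
tcp_pos: [0.5171, -0.1778, 0.2141]
eef_rot: [0.992, 0.129, -0.001, -0.002]
ft_force: [-2.1, 9.2, -1.3]
width: 0.295
```

Emit:
servo_tool(
  increments=[
    {"fingers": 26, "x": 0, "y": -4, "z": 0, "rx": 0, "ry": 0, "rz": 0},
    {"fingers": 26, "x": 0, "y": -4, "z": 0, "rx": 0, "ry": 0, "rz": 0},
    {"fingers": 26, "x": 0, "y": -4, "z": 0, "rx": 0, "ry": 0, "rz": 0},
    {"fingers": 26, "x": 0, "y": -4, "z": 0, "rx": 0, "ry": 0, "rz": 0},
  ],
)

```text
time: 5.37
tcp_pos: [0.5134, -0.1631, 0.215]
eef_rot: [0.992, 0.129, 0.0, 0.0]
ft_force: [-0.3, -0.1, 0.2]
width: 0.293
```

Emit:
servo_tool(
  increments=[
    {"fingers": 26, "x": 0, "y": -1, "z": 0, "rx": 0, "ry": 0, "rz": 0},
  ],
)

```text
time: 5.45
tcp_pos: [0.5131, -0.1618, 0.215]
eef_rot: [0.992, 0.129, 0.0, 0.0]
ft_force: [0.1, -0.6, -0.1]
width: 0.294
```

Emit:
servo_tool(
  increments=[
    {"fingers": 26, "x": 0, "y": -1, "z": 0, "rx": 0, "ry": 0, "rz": 0},
  ],
)

```text
time: 5.53
tcp_pos: [0.5129, -0.1612, 0.215]
eef_rot: [0.992, 0.129, 0.0, 0.0]
ft_force: [-0.1, 0.0, 0.1]
width: 0.296
```

Emit:
servo_tool(
  increments=[
    {"fingers": 26, "x": 0, "y": -1, "z": 0, "rx": 0, "ry": 0, "rz": 0},
  ],
)

```text
time: 5.62
tcp_pos: [0.5127, -0.1604, 0.2149]
eef_rot: [0.992, 0.129, 0.0, 0.0]
ft_force: [-0.1, 0.0, -0.4]
width: 0.295
```

Emit:
servo_tool(
  increments=[
    {"fingers": 26, "x": 0, "y": -0.7, "z": 0, "rx": 0, "ry": 0, "rz": 0},
  ],
)

```text
time: 5.7
tcp_pos: [0.5125, -0.1598, 0.2148]
eef_rot: [0.992, 0.129, 0.0, 0.0]
ft_force: [0.4, -0.2, 0.5]
width: 0.296
```

Emit:
servo_tool(
  increments=[
    {"fingers": 26, "x": 0, "y": -0.7, "z": 0, "rx": 0, "ry": 0, "rz": 0},
  ],
)

```text
time: 5.78
tcp_pos: [0.5125, -0.1596, 0.2148]
eef_rot: [0.992, 0.129, 0.0, 0.001]
ft_force: [0.1, -5.7, -1.9]
width: 0.293
```

Emit:
servo_tool(
  increments=[
    {"fingers": 26, "x": 0, "y": 9.5, "z": 0, "rx": 0, "ry": 0, "rz": 0},
    {"fingers": 26, "x": 0, "y": 0, "z": -35, "rx": 0, "ry": 0, "rz": 0},
    {"fingers": 70, "x": 0, "y": 0, "z": -40, "rx": 0, "ry": 0, "rz": 0},
    {"fingers": 70, "x": 0, "y": 0, "z": 0, "rx": 0, "ry": 0, "rz": 0.0745},
    {"fingers": 70, "x": 0, "y": 0, "z": 0, "rx": 0, "ry": 0, "rz": 0.0745},
    {"fingers": 70, "x": 2.55, "y": -34.8, "z": 0, "rx": 0, "ry": 0, "rz": 0},
    {"fingers": 70, "x": 2.55, "y": -34.8, "z": 0, "rx": 0, "ry": 0, "rz": 0},
    {"fingers": 70, "x": 2.55, "y": -34.8, "z": 0, "rx": 0, "ry": 0, "rz": 0},
    {"fingers": 70, "x": 2.55, "y": -34.8, "z": 0, "rx": 0, "ry": 0, "rz": 0},
    {"fingers": 70, "x": 2.55, "y": -34.8, "z": 0, "rx": 0, "ry": 0, "rz": 0},
    {"fingers": 70, "x": 2.55, "y": -34.8, "z": 0, "rx": 0, "ry": 0, "rz": 0},
    {"fingers": 70, "x": 2.55, "y": -34.8, "z": 0, "rx": 0, "ry": 0, "rz": 0},
    {"fingers": 70, "x": 2.55, "y": -34.8, "z": 0, "rx": 0, "ry": 0, "rz": 0},
    {"fingers": 70, "x": 2.55, "y": -34.8, "z": 0, "rx": 0, "ry": 0, "rz": 0},
    {"fingers": 70, "x": 2.55, "y": -34.8, "z": 0, "rx": 0, "ry": 0, "rz": 0},
    {"fingers": 70, "x": 2.55, "y": -34.8, "z": 0, "rx": 0, "ry": 0, "rz": 0},
    {"fingers": 70, "x": 0, "y": 0, "z": 40, "rx": 0, "ry": 0, "rz": 0},
    {"fingers": 70, "x": 0, "y": 0, "z": 0, "rx": 0, "ry": 0, "rz": 0},
  ],
)

```text
time: 7.28
tcp_pos: [0.4984, 0.216, 0.2442]
eef_rot: [0.998, 0.056, -0.005, 0.001]
ft_force: [-0.2, 0.2, -1.5]
width: 0.793
```

```bash
python3 - <<'E'
from h import *
a=robot.camera('side');b=robot.camera('top')
k=lambda im,x,y,w,h,s:cv2.resize(im[y:y+h,x:x+w,::-1],None,fx=s,fy=s,interpolation=cv2.INTER_CUBIC)
cv2.imwrite('pics/p3.png',np.hstack([k(a,190,200,100,130,4),k(a,240,140,100,130,4)]))
cv2.imwrite('pics/p3t.png',b[:,:,::-1])
o=robot.observe();p=o['tcp_pos'];q=o['eef_rot'];print(p,o['ft_force'],o['width'],2*np.arctan2(q[1],q[0]))
print('tip px',(proj('side',p)[0]-[190,200])*4)
sh=np.load('fits.npy')[1];print(W(sh,[(0,0,.189)]),(proj('side',W(sh,[(0,0,.189)]))[0]-[190,200])*4)
E
```

```text
[0.50066446 0.2147326  0.24944751] [-0.1816794   0.09662803  0.29925218] 0.7943610327252423 0.10955402788142171
tip px [138.29580825  69.87555514]
[[0.5007391  0.21466525 0.189     ]] [145.45344645 160.69843045]
```

View pics/p3.png

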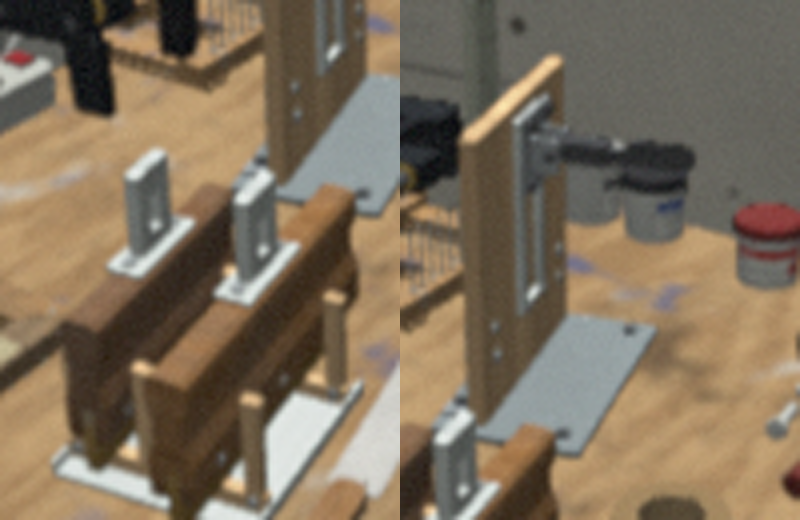

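Hook shows open and level on the right; fingers straddle the short squeegee's plate at (147,157) on the left. Descend.

Emit:
servo_tool(
  increments=[
    {"fingers": 70, "x": 0, "y": 0, "z": 30, "rx": 0, "ry": 0, "rz": 0},
    {"fingers": 70, "x": 0, "y": 0, "z": 25, "rx": 0, "ry": 0, "rz": 0},
    {"fingers": 70, "x": 0, "y": 0, "z": 20, "rx": 0, "ry": 0, "rz": 0},
    {"fingers": 70, "x": 0, "y": 0, "z": 15, "rx": 0, "ry": 0, "rz": 0},
    {"fingers": 70, "x": 0, "y": 0, "z": 0, "rx": 0, "ry": 0, "rz": 0},
  ],
)

```text
time: 7.8
tcp_pos: [0.5009, 0.2139, 0.1589]
eef_rot: [0.999, 0.054, -0.001, 0.0]
ft_force: [0.7, 0.2, 0.2]
width: 0.794
```

Emit:
servo_tool(
  increments=[
    {"fingers": 44, "x": 0, "y": 0, "z": 0, "rx": 0, "ry": 0, "rz": 0},
    {"fingers": 40, "x": 0, "y": 0, "z": 0, "rx": 0, "ry": 0, "rz": 0},
    {"fingers": 36, "x": 0, "y": 0, "z": 0, "rx": 0, "ry": 0, "rz": 0},
    {"fingers": 32, "x": 0, "y": 0, "z": 0, "rx": 0, "ry": 0, "rz": 0},
    {"fingers": 28, "x": 0, "y": 0, "z": 0, "rx": 0, "ry": 0, "rz": 0},
    {"fingers": 28, "x": 0, "y": 0, "z": 0, "rx": 0, "ry": 0, "rz": 0},
  ],
  force=8,
)

```text
time: 8.3
tcp_pos: [0.501, 0.2152, 0.1604]
eef_rot: [0.998, 0.055, 0.001, 0.0]
ft_force: [1.1, -2.3, 2.4]
width: 0.409
```

Emit:
servo_tool(
  increments=[
    {"fingers": 20, "x": 0, "y": 0, "z": 0, "rx": 0, "ry": 0, "rz": 0},
    {"fingers": 20, "x": 0, "y": 0, "z": 0, "rx": 0, "ry": 0, "rz": 0},
    {"fingers": 20, "x": 0, "y": 0, "z": 0, "rx": 0, "ry": 0, "rz": 0},
  ],
  force=40,
)

```text
time: 8.55
tcp_pos: [0.5011, 0.2152, 0.1604]
eef_rot: [0.998, 0.055, 0.001, 0.0]
ft_force: [0.2, -2.6, 6.1]
width: 0.401
```

Emit:
servo_tool(
  increments=[
    {"fingers": 20, "x": 0, "y": 0, "z": -5, "rx": 0, "ry": 0, "rz": 0},
    {"fingers": 20, "x": 0, "y": 0, "z": -10, "rx": 0, "ry": 0, "rz": 0},
    {"fingers": 20, "x": 0, "y": 0, "z": -15, "rx": 0, "ry": 0, "rz": 0},
    {"fingers": 20, "x": 0, "y": 0, "z": 0, "rx": 0, "ry": 0, "rz": 0},
  ],
)

```text
time: 8.88
tcp_pos: [0.5012, 0.2157, 0.1916]
eef_rot: [0.998, 0.055, 0.001, -0.0]
ft_force: [1.5, 0.8, -2.6]
width: 0.402
```

Emit:
servo_tool(
  increments=[
    {"fingers": 20, "x": 0, "y": 0, "z": -20, "rx": 0, "ry": 0, "rz": 0},
    {"fingers": 20, "x": 0, "y": 0, "z": -25, "rx": 0, "ry": 0, "rz": 0},
    {"fingers": 20, "x": 0, "y": 0, "z": -25, "rx": 0, "ry": 0, "rz": 0},
    {"fingers": 20, "x": 0, "y": 0, "z": -12, "rx": 0, "ry": 0, "rz": 0},
    {"fingers": 20, "x": -1.3, "y": 11.7, "z": 0, "rx": 0, "ry": 0, "rz": 0},
    {"fingers": 20, "x": -2.57, "y": 23.4, "z": 0, "rx": 0, "ry": 0, "rz": 0},
    {"fingers": 20, "x": -2.57, "y": 23.4, "z": 0, "rx": 0, "ry": 0, "rz": 0},
    {"fingers": 20, "x": -2.57, "y": 23.4, "z": 0, "rx": 0, "ry": 0, "rz": 0},
    {"fingers": 20, "x": -2.57, "y": 23.4, "z": 0, "rx": 0, "ry": 0, "rz": 0},
    {"fingers": 20, "x": -2.57, "y": 23.4, "z": 0, "rx": 0, "ry": 0, "rz": 0},
    {"fingers": 20, "x": -2.57, "y": 23.4, "z": 0, "rx": 0, "ry": 0, "rz": 0},
    {"fingers": 20, "x": -2.57, "y": 23.4, "z": 0, "rx": 0, "ry": 0, "rz": 0},
    {"fingers": 20, "x": -2.57, "y": 23.4, "z": 0, "rx": 0, "ry": 0, "rz": 0},
    {"fingers": 20, "x": -2.57, "y": 23.4, "z": 0, "rx": 0, "ry": 0, "rz": 0},
    {"fingers": 20, "x": -1.3, "y": 11.7, "z": 0, "rx": 0, "ry": 0, "rz": 0},
    {"fingers": 20, "x": -20, "y": -2.2, "z": 0, "rx": 0, "ry": 0, "rz": 0},
    {"fingers": 20, "x": -20, "y": -2.2, "z": 0, "rx": 0, "ry": 0, "rz": 0},
    {"fingers": 20, "x": -20, "y": -2.2, "z": 0, "rx": 0, "ry": 0, "rz": 0},
    {"fingers": 20, "x": -20, "y": -2.2, "z": 0, "rx": 0, "ry": 0, "rz": 0},
  ],
)

```text
time: 10.47
tcp_pos: [0.4187, -0.02, 0.2704]
eef_rot: [0.998, 0.055, -0.001, -0.001]
ft_force: [0.2, -0.7, -2.6]
width: 0.401
```

Emit:
servo_tool(
  increments=[
    {"fingers": 20, "x": 0, "y": 0, "z": 0, "rx": 0, "ry": 0, "rz": -0.05},
    {"fingers": 20, "x": 0, "y": 0, "z": 0, "rx": 0, "ry": 0, "rz": -0.05},
    {"fingers": 20, "x": 0, "y": 0, "z": 0, "rx": 0, "ry": 0, "rz": -0.05},
    {"fingers": 20, "x": -6.4, "y": 24, "z": 0, "rx": 0, "ry": 0, "rz": 0},
    {"fingers": 20, "x": -6.4, "y": 24, "z": 0, "rx": 0, "ry": 0, "rz": 0},
    {"fingers": 20, "x": -6.4, "y": 24, "z": 0, "rx": 0, "ry": 0, "rz": 0},
    {"fingers": 20, "x": -6.4, "y": 24, "z": 0, "rx": 0, "ry": 0, "rz": 0},
    {"fingers": 20, "x": -6.4, "y": 24, "z": 0, "rx": 0, "ry": 0, "rz": 0},
    {"fingers": 20, "x": -6.4, "y": 24, "z": 0, "rx": 0, "ry": 0, "rz": 0},
    {"fingers": 20, "x": -6.4, "y": 24, "z": 0, "rx": 0, "ry": 0, "rz": 0},
    {"fingers": 20, "x": 0, "y": 0, "z": 0, "rx": 0, "ry": 0, "rz": 0},
    {"fingers": 20, "x": 0, "y": 0, "z": 0, "rx": 0, "ry": 0, "rz": 0},
  ],
)

```text
time: 11.47
tcp_pos: [0.4196, -0.1944, 0.2705]
eef_rot: [0.992, 0.129, -0.001, -0.001]
ft_force: [-0.5, 0.8, -3.1]
width: 0.402
```

```bash
cat > st.py <<'E'
from h import *
np.set_printoptions(precision=4,suppress=True)
o=robot.observe();p=o['tcp_pos'];st=np.load('fits.npy')[0];d=p-[st[0],st[1],0];c,s=np.cos(st[2]),np.sin(st[2])
Rm=R.from_quat(o['eef_rot']);f=o['ft_force']
print('t',round(o['time'],2),'stand-frame tcp mm',np.array([c*d[0]+s*d[1],-s*d[0]+c*d[1],p[2]])*1e3,'yaw',np.arctan2(*Rm.apply([1,0,0])[1::-1]),'toolz',Rm.apply([0,0,1]),'F stand',np.array([c*f[0]+s*f[1],-s*f[0]+c*f[1],f[2]]),'w',o['width']*88.1)
E
python3 st.py; python3 - <<'E'
from h import *
a=robot.camera('side')
k=lambda im,x,y,w,h,s:cv2.resize(im[y:y+h,x:x+w,::-1],None,fx=s,fy=s,interpolation=cv2.INTER_CUBIC)
cv2.imwrite('pics/p4.png',k(a,200,100,160,140,5)[:600])
E
```

```text
t 11.47 stand-frame tcp mm [-200.2251    0.8186  270.4527] yaw 0.25796746649613433 toolz [-0.0017  0.0018 -1.    ] F stand [-0.264   0.861  -3.1388] w 35.43989141718242
```

View pics/p4.png

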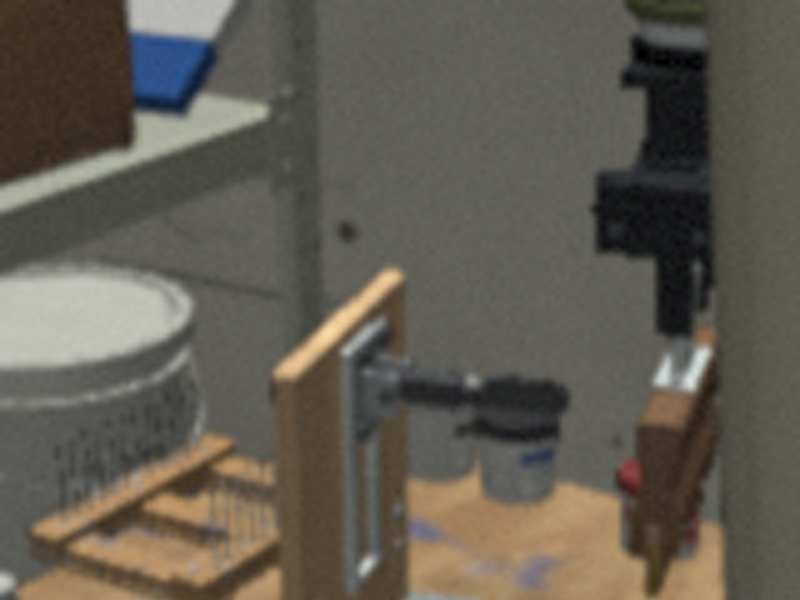

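Emit:
servo_tool(
  increments=[
    {"fingers": 20, "x": 0, "y": -0.5, "z": 18, "rx": 0, "ry": 0, "rz": 0},
    {"fingers": 20, "x": 0, "y": 0, "z": 18, "rx": 0, "ry": 0, "rz": 0},
    {"fingers": 20, "x": 0, "y": 0, "z": 17.5, "rx": 0, "ry": 0, "rz": 0},
    {"fingers": 20, "x": 20, "y": 0, "z": 0, "rx": 0, "ry": 0, "rz": 0},
    {"fingers": 20, "x": 18, "y": 0, "z": 0, "rx": 0, "ry": 0, "rz": 0},
    {"fingers": 20, "x": 12, "y": 0, "z": 0, "rx": 0, "ry": 0, "rz": 0},
    {"fingers": 20, "x": 0, "y": 0, "z": 0, "rx": 0, "ry": 0, "rz": 0},
    {"fingers": 20, "x": 0, "y": 0, "z": 0, "rx": 0, "ry": 0, "rz": 0},
  ],
)

```text
time: 12.18
tcp_pos: [0.4682, -0.1798, 0.218]
eef_rot: [0.991, 0.13, -0.0, -0.0]
ft_force: [-0.5, 0.8, -3.8]
width: 0.403
```

```bash
python3 st.py
```

```text
t 12.18 stand-frame tcp mm [-149.499     2.4645  218.0168] yaw 0.261671945611287 toolz [-0.0007  0.0003 -1.    ] F stand [-0.2504  0.8654 -3.8138] w 35.519742262259754
```

Emit:
servo_tool(
  increments=[
    {"fingers": 20, "x": 2, "y": 1.1, "z": 1, "rx": 0, "ry": 0, "rz": 0},
    {"fingers": 20, "x": 3, "y": 0, "z": 0, "rx": 0, "ry": 0, "rz": 0},
  ],
)

```text
time: 12.35
tcp_pos: [0.4729, -0.1805, 0.2172]
eef_rot: [0.992, 0.129, -0.0, -0.0]
ft_force: [1.2, 0.4, -2.8]
width: 0.403
```

Emit:
servo_tool(
  increments=[
    {"fingers": 20, "x": 3, "y": 0, "z": 0, "rx": 0, "ry": 0, "rz": 0},
    {"fingers": 20, "x": 3, "y": 0, "z": 0, "rx": 0, "ry": 0, "rz": 0},
  ],
)

```text
time: 12.52
tcp_pos: [0.4792, -0.179, 0.2174]
eef_rot: [0.992, 0.129, 0.0, 0.0]
ft_force: [-0.3, 0.2, -3.2]
width: 0.407
```

```bash
python3 st.py
```

```text
t 12.52 stand-frame tcp mm [-138.624     0.4434  217.3737] yaw 0.25924620421240113 toolz [ 0.0001 -0.0001 -1.    ] F stand [-0.2657  0.2672 -3.1921] w 35.82218131239029
```

Emit:
servo_tool(
  increments=[
    {"fingers": 20, "x": 3, "y": -0.6, "z": 0, "rx": 0, "ry": 0, "rz": 0},
    {"fingers": 20, "x": 3, "y": 0, "z": 0, "rx": 0, "ry": 0, "rz": 0},
  ],
)

```text
time: 12.68
tcp_pos: [0.4851, -0.1767, 0.2173]
eef_rot: [0.992, 0.129, 0.0, -0.0]
ft_force: [-0.3, -0.3, -3.2]
width: 0.403
```

Emit:
servo_tool(
  increments=[
    {"fingers": 20, "x": 3, "y": 0, "z": 0, "rx": 0, "ry": 0, "rz": 0},
    {"fingers": 20, "x": 3, "y": 0, "z": 0, "rx": 0, "ry": 0, "rz": 0},
  ],
)

```text
time: 12.85
tcp_pos: [0.4909, -0.1752, 0.2172]
eef_rot: [0.992, 0.13, -0.0, -0.0]
ft_force: [-0.2, 0.1, -2.5]
width: 0.403
```

```bash
python3 st.py
```

```text
t 12.85 stand-frame tcp mm [-126.3095    1.1569  217.2428] yaw 0.25980384837944964 toolz [-0.  0. -1.] F stand [-0.18    0.1604 -2.4537] w 35.47643243133428
```

Emit:
servo_tool(
  increments=[
    {"fingers": 20, "x": 4, "y": 0, "z": 0, "rx": 0, "ry": 0, "rz": 0},
    {"fingers": 20, "x": 4, "y": 0, "z": 0, "rx": 0, "ry": 0, "rz": 0},
    {"fingers": 20, "x": 4, "y": 0, "z": 0, "rx": 0, "ry": 0, "rz": 0},
  ],
)

```text
time: 13.1
tcp_pos: [0.5027, -0.172, 0.2172]
eef_rot: [0.992, 0.13, 0.0, 0.0]
ft_force: [0.3, 0.4, -2.6]
width: 0.401
```

Emit:
servo_tool(
  increments=[
    {"fingers": 20, "x": 4, "y": 0, "z": 0, "rx": 0, "ry": 0, "rz": 0},
    {"fingers": 20, "x": 4, "y": 0, "z": 0, "rx": 0, "ry": 0, "rz": 0},
    {"fingers": 20, "x": 4, "y": 0, "z": 0, "rx": 0, "ry": 0, "rz": 0},
  ],
)

```text
time: 13.35
tcp_pos: [0.5142, -0.169, 0.2172]
eef_rot: [0.992, 0.13, -0.0, -0.0]
ft_force: [-1.2, -0.4, -3.6]
width: 0.4
```

Emit:
servo_tool(
  increments=[
    {"fingers": 20, "x": 4, "y": 0, "z": 0, "rx": 0, "ry": 0, "rz": 0},
    {"fingers": 20, "x": 4, "y": 0, "z": 0, "rx": 0, "ry": 0, "rz": 0},
    {"fingers": 20, "x": 4, "y": 0, "z": 0, "rx": 0, "ry": 0, "rz": 0},
  ],
)

```text
time: 13.6
tcp_pos: [0.5258, -0.1659, 0.2172]
eef_rot: [0.992, 0.13, -0.0, -0.0]
ft_force: [-0.4, -0.4, -3.0]
width: 0.401
```

```bash
python3 st.py
```

```text
t 13.6 stand-frame tcp mm [-90.2158   1.1876 217.2362] yaw 0.25979655206290775 toolz [-0.0001  0.     -1.    ] F stand [-0.4534 -0.33   -2.9614] w 35.28420288947345
```

Very clean. Approach the shoulder in small steps.

Emit:
servo_tool(
  increments=[
    {"fingers": 20, "x": 3, "y": 0, "z": 0, "rx": 0, "ry": 0, "rz": 0},
    {"fingers": 20, "x": 3, "y": 0, "z": 0, "rx": 0, "ry": 0, "rz": 0},
    {"fingers": 20, "x": 2, "y": 0, "z": 0, "rx": 0, "ry": 0, "rz": 0},
  ],
)

```text
time: 13.85
tcp_pos: [0.5335, -0.1639, 0.2172]
eef_rot: [0.992, 0.13, -0.0, -0.0]
ft_force: [-0.5, -0.0, -2.6]
width: 0.405
```

Emit:
servo_tool(
  increments=[
    {"fingers": 20, "x": 2, "y": 0, "z": 0, "rx": 0, "ry": 0, "rz": 0},
  ],
)

```text
time: 13.93
tcp_pos: [0.5353, -0.1634, 0.2172]
eef_rot: [0.992, 0.13, -0.0, -0.0]
ft_force: [0.2, 0.5, -3.2]
width: 0.399
```

Emit:
servo_tool(
  increments=[
    {"fingers": 20, "x": 1.5, "y": 0, "z": 0, "rx": 0, "ry": 0, "rz": 0},
  ],
)

```text
time: 14.02
tcp_pos: [0.5367, -0.163, 0.2172]
eef_rot: [0.992, 0.13, -0.0, -0.0]
ft_force: [-0.0, -0.0, -3.0]
width: 0.405
```

Emit:
servo_tool(
  increments=[
    {"fingers": 20, "x": 1, "y": 0, "z": 0, "rx": 0, "ry": 0, "rz": 0},
  ],
)

```text
time: 14.1
tcp_pos: [0.5376, -0.1627, 0.2172]
eef_rot: [0.992, 0.13, -0.0, -0.0]
ft_force: [-0.6, 0.7, -3.2]
width: 0.404
```

Emit:
servo_tool(
  increments=[
    {"fingers": 20, "x": 1, "y": 0, "z": 0, "rx": 0, "ry": 0, "rz": 0},
  ],
)

```text
time: 14.18
tcp_pos: [0.5385, -0.1625, 0.2173]
eef_rot: [0.992, 0.129, -0.0, 0.0]
ft_force: [0.4, -0.1, -3.0]
width: 0.404
```

Emit:
servo_tool(
  increments=[
    {"fingers": 20, "x": 1, "y": 0, "z": 0, "rx": 0, "ry": 0, "rz": 0},
  ],
)

```text
time: 14.27
tcp_pos: [0.5395, -0.1623, 0.2173]
eef_rot: [0.992, 0.129, 0.0, 0.0]
ft_force: [-0.4, 0.3, -1.5]
width: 0.403
```

Emit:
servo_tool(
  increments=[
    {"fingers": 20, "x": 1, "y": 0, "z": 0, "rx": 0, "ry": 0, "rz": 0},
  ],
)

```text
time: 14.35
tcp_pos: [0.5405, -0.162, 0.2173]
eef_rot: [0.992, 0.129, 0.0, 0.0]
ft_force: [-0.2, 0.0, -1.8]
width: 0.401
```

Emit:
servo_tool(
  increments=[
    {"fingers": 20, "x": 1, "y": 0, "z": 0, "rx": 0, "ry": 0, "rz": 0},
  ],
)

```text
time: 14.43
tcp_pos: [0.5414, -0.1618, 0.2173]
eef_rot: [0.992, 0.13, -0.0, 0.0]
ft_force: [-0.5, 0.2, -2.6]
width: 0.402
```

Emit:
servo_tool(
  increments=[
    {"fingers": 20, "x": 1, "y": 0, "z": 0, "rx": 0, "ry": 0, "rz": 0},
  ],
)

```text
time: 14.52
tcp_pos: [0.5424, -0.1615, 0.2173]
eef_rot: [0.992, 0.13, 0.0, -0.0]
ft_force: [0.7, -0.2, -2.6]
width: 0.399
```

Emit:
servo_tool(
  increments=[
    {"fingers": 20, "x": 1, "y": 0, "z": 0, "rx": 0, "ry": 0, "rz": 0},
  ],
)

```text
time: 14.6
tcp_pos: [0.5434, -0.1612, 0.2173]
eef_rot: [0.992, 0.13, 0.0, 0.0]
ft_force: [0.4, 0.2, -2.7]
width: 0.404
```

Emit:
servo_tool(
  increments=[
    {"fingers": 20, "x": 1, "y": 0, "z": 0, "rx": 0, "ry": 0, "rz": 0},
  ],
)

```text
time: 14.68
tcp_pos: [0.5444, -0.161, 0.2172]
eef_rot: [0.992, 0.13, -0.0, -0.0]
ft_force: [-0.2, -1.4, -3.5]
width: 0.402
```

Emit:
servo_tool(
  increments=[
    {"fingers": 20, "x": 1, "y": 0, "z": 0, "rx": 0, "ry": 0, "rz": 0},
  ],
)

```text
time: 14.77
tcp_pos: [0.5452, -0.1607, 0.2172]
eef_rot: [0.992, 0.13, -0.0, -0.0]
ft_force: [-4.0, -1.5, -1.8]
width: 0.404
```

Emit:
servo_tool(
  increments=[
    {"fingers": 20, "x": 0.7, "y": 0, "z": 0, "rx": 0, "ry": 0, "rz": 0},
  ],
)

```text
time: 14.85
tcp_pos: [0.5454, -0.1607, 0.2172]
eef_rot: [0.992, 0.129, -0.001, 0.0]
ft_force: [-5.9, -1.1, -0.6]
width: 0.402
```

```bash
python3 st.py; python3 - <<'E'
from h import *
a=robot.camera('side')
k=lambda im,x,y,w,h,s:cv2.resize(im[y:y+h,x:x+w,::-1],None,fx=s,fy=s,interpolation=cv2.INTER_CUBIC)
cv2.imwrite('pics/p5.png',k(a,245,120,90,85,7))
E
```

```text
t 14.85 stand-frame tcp mm [-69.9948   1.184  217.1937] yaw 0.2596459938154323 toolz [-0.0019 -0.0003 -1.    ] F stand [-5.9816  0.4699 -0.6261] w 35.45542938333118
```

View pics/p5.png

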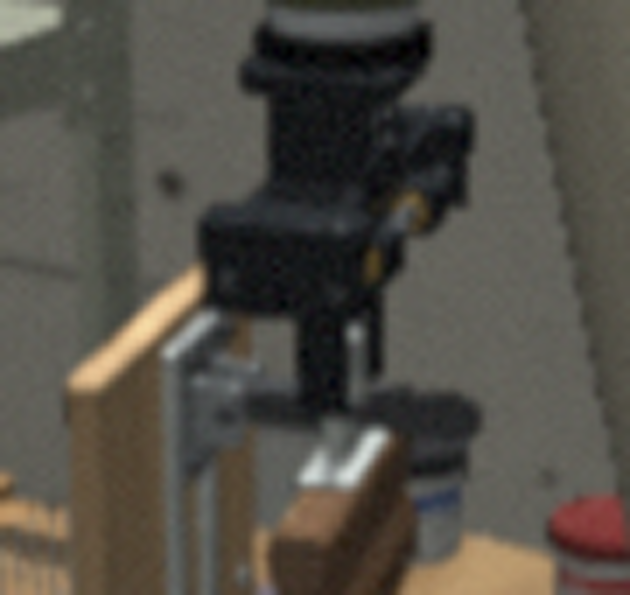

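Contact at the shoulder (~5 N); squeegee is upright with the arm through its slot. Back off a little, then lower.

Emit:
servo_tool(
  increments=[
    {"fingers": 20, "x": -1.5, "y": 0, "z": 0, "rx": 0, "ry": 0, "rz": 0},
    {"fingers": 20, "x": 0, "y": 0, "z": 2, "rx": 0, "ry": 0, "rz": 0},
    {"fingers": 20, "x": 0, "y": 0, "z": 2, "rx": 0, "ry": 0, "rz": 0},
  ],
)

```text
time: 15.15
tcp_pos: [0.5446, -0.1609, 0.2132]
eef_rot: [0.992, 0.13, 0.0, 0.0]
ft_force: [-0.7, 0.3, -3.3]
width: 0.404
```

Emit:
servo_tool(
  increments=[
    {"fingers": 20, "x": 0, "y": 0, "z": 2, "rx": 0, "ry": 0, "rz": 0},
    {"fingers": 20, "x": 0, "y": 0, "z": 1.5, "rx": 0, "ry": 0, "rz": 0},
  ],
)

```text
time: 15.32
tcp_pos: [0.5445, -0.1609, 0.2094]
eef_rot: [0.992, 0.13, -0.0, -0.0]
ft_force: [-0.2, -0.5, -2.8]
width: 0.403
```

Emit:
servo_tool(
  increments=[
    {"fingers": 20, "x": 0, "y": 0, "z": 1, "rx": 0, "ry": 0, "rz": 0},
  ],
)

```text
time: 15.4
tcp_pos: [0.5445, -0.1609, 0.2084]
eef_rot: [0.992, 0.13, -0.0, -0.0]
ft_force: [0.8, -0.7, -3.2]
width: 0.402
```

Emit:
servo_tool(
  increments=[
    {"fingers": 20, "x": 0, "y": 0, "z": 0.7, "rx": 0, "ry": 0, "rz": 0},
  ],
)

```text
time: 15.48
tcp_pos: [0.5445, -0.1609, 0.2078]
eef_rot: [0.992, 0.13, -0.0, -0.0]
ft_force: [-0.4, -0.5, -2.1]
width: 0.404
```

```bash
python3 st.py
```

```text
t 15.48 stand-frame tcp mm [-70.8819   1.2062 207.8243] yaw 0.2597914080534388 toolz [-0.0001  0.0002 -1.    ] F stand [-0.4695 -0.3807 -2.0536] w 35.613436182258546
```

Emit:
servo_tool(
  increments=[
    {"fingers": 20, "x": 0, "y": 0, "z": 0.6, "rx": 0, "ry": 0, "rz": 0},
  ],
)

```text
time: 15.57
tcp_pos: [0.5445, -0.1609, 0.2073]
eef_rot: [0.992, 0.13, -0.0, -0.0]
ft_force: [-0.4, 0.8, -2.3]
width: 0.402
```

Emit:
servo_tool(
  increments=[
    {"fingers": 20, "x": 0, "y": 0, "z": 0.6, "rx": 0, "ry": 0, "rz": 0},
  ],
)

```text
time: 15.65
tcp_pos: [0.5445, -0.1609, 0.2068]
eef_rot: [0.992, 0.13, 0.0, 0.0]
ft_force: [-0.1, 0.8, -2.2]
width: 0.402
```

Emit:
servo_tool(
  increments=[
    {"fingers": 20, "x": 0, "y": 0, "z": 0.5, "rx": 0, "ry": 0, "rz": 0},
  ],
)

```text
time: 15.73
tcp_pos: [0.5445, -0.1609, 0.2065]
eef_rot: [0.992, 0.13, 0.0, 0.0]
ft_force: [-1.1, 0.7, 1.4]
width: 0.4
```

Emit:
servo_tool(
  increments=[
    {"fingers": 20, "x": 0, "y": 0, "z": 0, "rx": 0, "ry": 0, "rz": 0},
  ],
)

```text
time: 15.82
tcp_pos: [0.5445, -0.1609, 0.2066]
eef_rot: [0.992, 0.13, 0.0, 0.0]
ft_force: [0.8, 0.8, -2.2]
width: 0.4
```

Emit:
servo_tool(
  increments=[
    {"fingers": 20, "x": 0, "y": 0, "z": 0.3, "rx": 0, "ry": 0, "rz": 0},
    {"fingers": 20, "x": 0, "y": 0, "z": 0, "rx": 0, "ry": 0, "rz": 0},
    {"fingers": 38, "x": 0, "y": 0, "z": 0, "rx": 0, "ry": 0, "rz": 0},
    {"fingers": 42, "x": 0, "y": 0, "z": 0, "rx": 0, "ry": 0, "rz": 0},
    {"fingers": 50, "x": 0, "y": 0, "z": 0, "rx": 0, "ry": 0, "rz": 0},
    {"fingers": 60, "x": 0, "y": 0, "z": 0, "rx": 0, "ry": 0, "rz": 0},
    {"fingers": 70, "x": 0, "y": 0, "z": 0, "rx": 0, "ry": 0, "rz": 0},
    {"fingers": 70, "x": 0, "y": 0, "z": 0, "rx": 0, "ry": 0, "rz": 0},
  ],
  force=10,
)

```text
time: 16.48
tcp_pos: [0.5445, -0.161, 0.2061]
eef_rot: [0.992, 0.13, 0.0, 0.0]
ft_force: [-0.6, -0.1, -0.2]
width: 0.759
```

Emit:
servo_tool(
  increments=[
    {"fingers": 70, "x": 0, "y": 0, "z": -5, "rx": 0, "ry": 0, "rz": 0},
    {"fingers": 70, "x": 0, "y": 0, "z": -15, "rx": 0, "ry": 0, "rz": 0},
    {"fingers": 70, "x": 0, "y": 0, "z": -25, "rx": 0, "ry": 0, "rz": 0},
    {"fingers": 70, "x": 0, "y": 0, "z": -25, "rx": 0, "ry": 0, "rz": 0},
    {"fingers": 70, "x": 0, "y": 0, "z": -25, "rx": 0, "ry": 0, "rz": 0},
    {"fingers": 70, "x": -20, "y": 0, "z": 0, "rx": 0, "ry": 0, "rz": 0},
    {"fingers": 70, "x": -30, "y": 0, "z": 0, "rx": 0, "ry": 0, "rz": 0},
    {"fingers": 70, "x": -30, "y": 0, "z": 0, "rx": 0, "ry": 0, "rz": 0},
    {"fingers": 70, "x": -30, "y": 0, "z": 0, "rx": 0, "ry": 0, "rz": 0},
    {"fingers": 70, "x": -30, "y": 0, "z": 0, "rx": 0, "ry": 0, "rz": 0},
    {"fingers": 70, "x": 0, "y": 0, "z": 0, "rx": 0, "ry": 0, "rz": 0},
    {"fingers": 70, "x": 0, "y": 0, "z": 0, "rx": 0, "ry": 0, "rz": 0},
  ],
)

```text
time: 17.48
tcp_pos: [0.4086, -0.1972, 0.3019]
eef_rot: [0.992, 0.129, 0.001, 0.001]
ft_force: [0.0, -0.4, 1.0]
width: 0.79
```

```bash
python3 st.py; python3 - <<'E'
from h import *
a=robot.camera('side');b=robot.camera('top')
k=lambda im,x,y,w,h,s:cv2.resize(im[y:y+h,x:x+w,::-1],None,fx=s,fy=s,interpolation=cv2.INTER_CUBIC)
cv2.imwrite('pics/p6.png',np.hstack([k(a,190,130,150,190,3),k(b,240,130,110,190,3)]))
E
```

```text
t 17.48 stand-frame tcp mm [-211.5596    0.9539  301.8678] yaw 0.25789748567649573 toolz [ 0.0012 -0.0009 -1.    ] F stand [-0.0866 -0.4168  0.95  ] w 69.56700380611633
```

View pics/p6.png

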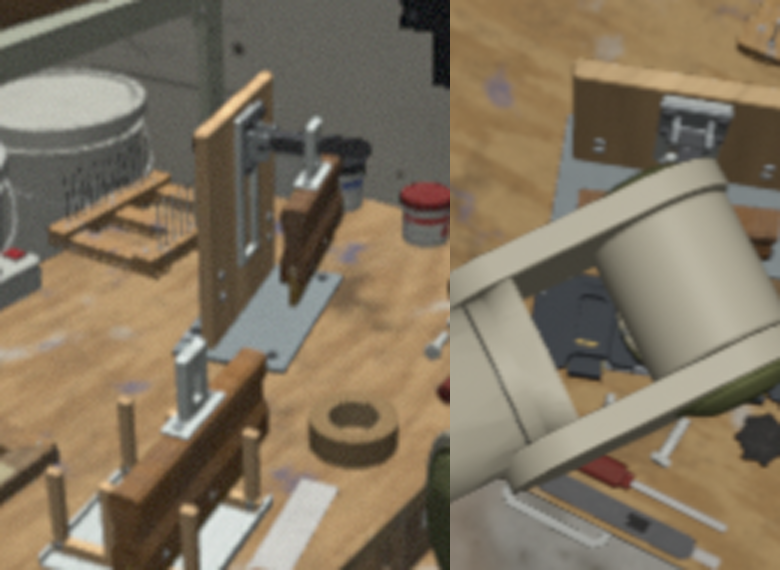

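The squeegee hangs on the level hook at (310,170) in the left panel, with the gripper clear; the long one is still in the rack at (190,400). One settle check, then hand in.

Emit:
servo_tool(
  increments=[
    {"fingers": 70, "x": 0, "y": 0, "z": 0, "rx": 0, "ry": 0, "rz": 0},
    {"fingers": 70, "x": 0, "y": 0, "z": 0, "rx": 0, "ry": 0, "rz": 0},
    {"fingers": 70, "x": 0, "y": 0, "z": 0, "rx": 0, "ry": 0, "rz": 0},
    {"fingers": 70, "x": 0, "y": 0, "z": 0, "rx": 0, "ry": 0, "rz": 0},
    {"fingers": 70, "x": 0, "y": 0, "z": 0, "rx": 0, "ry": 0, "rz": 0},
    {"fingers": 70, "x": 0, "y": 0, "z": 0, "rx": 0, "ry": 0, "rz": 0},
  ],
)

```text
time: 18.08
tcp_pos: [0.4093, -0.1969, 0.301]
eef_rot: [0.992, 0.13, -0.0, -0.0]
ft_force: [0.2, 0.8, -0.4]
width: 0.795
```

```bash
python3 - <<'E'
from h import *
g=lambda:np.float32(cv2.GaussianBlur(cv2.cvtColor(robot.camera('side')[160:240,270:310],cv2.COLOR_RGB2GRAY),(5,5),1.5))
a=g()
for _ in range(6): b=g()
print('frame diff max',abs(a-b).max(),'shift',cv2.phaseCorrelate(a,b))
print(robot.observe()['time'],robot.observe()['ft_force']);print(robot.job_done())
E
```

```text
frame diff max 7.0 shift ((-0.02655427943244959, 0.052885203041228124), 1.005631031394005)
18.4333 [-0.17161647 -0.02182411 -0.74334271]
the job is handed in; nothing more can be done
None
```

The short squeegee now hangs on the opened hook by its slot, and I handed the job in at about 18.4 s of the 64 s allowed.

- **Hook:** I folded it down with closed fingers until it met its stop. The contact force peaked briefly at about 20 N, more than the gentle touch I wanted, and I backed off at once. By touch, the nose top is at about 223.5 mm, so the axis sits about 9.5 mm above nominal. I felt both sides of the nose to find its centre.
- **Hanging:** I gripped the plate at 36 mm, lifted the squeegee out and slid the slot over the nose with no side contact until it met the shoulder at about 6 N. That contact came about 4–5 mm further in than I calculated, within the error of the camera fit and the grip. I then lowered it about 10 mm; the weight came off at a tool height of 206.6 mm, against an expected 206.9 mm. I let go and moved clear.
- **Last checks:** The side view shows the hook level and the squeegee hanging upright in the notch, with the gripper well clear. The image shift over 0.3 s was about 0.05 px, so it is not swinging, and the wrist force is about zero. The long squeegee is where it was, to within about 2 px.
- **Not checked:** I did not re-measure the tape roll, jar and knob individually. The arm's path stayed clear of where I had located them, and I felt no contact with anything but the hook and the short squeegee.

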